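# Refit the twist-lock rotor of a bench centrifuge

## Robot

A 6-joint arm with a two-finger parallel gripper is mounted at the origin on a cart in front of the work surface, level with it; the furniture and walls round the work are solid. World frame = base frame: x ahead of the robot, y to its left, z up, the work surface at z = 0. Lengths are in m, angles in degrees, forces in N, time in s.
With the tool pointing down it reaches from about 0.4 to 0.825 m from the base axis. Payload 7 kg.
Tool frame: the origin (TCP) lies at the very end of the fingers, on their centre line; the grasp point (between the pads) lies 19 mm behind it (env.grasp_offset is the distance from the TCP to the grasp point, in m); z points along the fingers, y is the line along which they close (so a half turn about z gives the same grasp; the last joint's range is limited). The gripper opens to 88 mm and grips with 3 to 60 N. Pads are 19 mm wide; open, the fingers measure 130 mm over their backs; the gripper's body (78 mm by 193 mm) begins 47 mm behind the grasp point.
Start: joints at [83.314, 20.546, 0.682, 0, -70.136, -16.507], TCP at [0.266, 0.62, 0.227] pointing down, gripper open.
Joint ranges: [-176.03, 176.03], [-82.01, 121.73], [-58.28, 71.71], [-173.87, 95.51], [-174.79, -0.11], [-173.66, 173.66]. Speed limits (degrees/s): [136.94, 136.94, 172.46, 180, 180, 180].

## Interface

Orientations are given as a 3x3 rotation matrix whose columns are the frame's x, y, z axes.
In Python, from cell import readout, grab_frame, job, env gives the robot as it stands.
- The arm moves only by the shell command python3 -m inch 'ROWS' [FORCE]. ROWS is JSON, a list of rows, each an object of numbers: "ax", "ay", "az": the turn, a rotation vector about the tool's x, y, z in rad; "dx", "dy", "dz": the shift along the tool's x, y, z in mm; "claw": the finger opening in mm, from 0 to 87.6. In form: [{"ax": .., "ay": .., "az": .., "dx": .., "dy": .., "dz": .., "claw": ..}, ...]. A call has 1 to 20 rows; each row is the pose to reach, as a shift and turn from the pose commanded when the call began, along the tool's axes at that moment; what a row does not reach only later rows make up. A row lasts 1/10 s, in which the tool goes at most 50 mm and 8.59 degrees, less where a joint would pass 70% of its speed; a pose out of reach is approached as far as the arm can. A call with a gripper value outside its range is refused whole. The fingers move at their own pace and stop on an object; FORCE is the grip in N (left out, the last holds). Time passes only in rows, so rows that repeat a pose let the fingers close. It gives the time, the measured TCP pose, the force, the opening and the grip force at its end, in the units of the state.
- readout.get_state(): the state, without advancing time (a new reading comes with each control period).
- grab_frame(name): name is "side" or "top" or "wrist"; returns a dict with "img" (384x512x3 uint8, red, green, blue), "intrinsics" (3x3 intrinsics, pixels), "dist" ([k1, k2, p1, p2, k3] as OpenCV has them; the pictures are not rectified), "rvec" (rotation vector, rad) and "tvec" (3), from world to camera coordinates, as OpenCV has them. Camera axes: x right, y down, z forward; pixel columns grow to the right and rows downward; lengths in m; the calibration is good to about 2 mm. A picture is of the moment at which its call begins. There is no depth.
- job.hand_in(): hands the job in; it is judged then, once.
The state is a dict: "time": time; "joints": joint angles; "qvel": joint speeds; "effort": joint torques, N m; "position": TCP position; "tcp_rot": TCP orientation; "ft_force": force on the tool from outside, world axes, zero at the start; "ft_torque": the same for the moment, N m; "finger_gap": finger opening in m; "finger_force": force on a finger pad.
Only numpy, scipy, OpenCV 4.12 (cv2) and the standard library are available. Lean on these libraries where they do the work, as an engineer would, in place of code of your own. Each camera call takes 0.05 s, during which the arm holds its last target. There are 200 camera calls.

## Task

The centrifuge rotor has been washed; put it back on its drive in the open centrifuge. Turn it until its three keyholes match the three studs, let it slide fully home, then twist it clockwise until the spring lock pin snaps up into it, and let go. Never force it, set it down softly, and leave the other things where they are.

Things in the scene. Friction and masses are not known exactly. Their poses are not given: they have to be found in the camera images.
- rotor: Round aluminium rotor, 120 mm across, rim 20 mm high, 0.3 to 0.5 kg, lying on a mat. Origin: centre of its flat underside, z up. Its black grip bar on top runs along x: 44 long, 12 wide, from 27.5 to 55 mm over the underside, on a collar 31 mm across. 3 wide holes, 16 mm, lie 32 mm from the axis at 0 (+x), 120 and 240 deg; see rotor_web.
- rotor_web (a point): Point on the rotor's axis, on top of its 6 mm thick web, axes as the rotor's. Seen from above each wide hole runs on anticlockwise as a 10 mm wide slot on the same 32 mm circle, ending 24 deg (centre) from the hole. 10 mm holes for the lock pin at 85, 205, 325 deg. Centre bore 15 mm, open to 24 mm above the underside.
- drive_seat (a point): Centre of the drive plate's upper face (76 mm wide) in the chamber, where the rotor's underside seats; axes as the centrifuge's. Spindle 12 mm thick, tapered tip 20 mm up. 3 studs 120 deg apart at radius 32 mm: shank 7 mm, head 13 mm wide from 8.5 to 13.8 mm up, edges bevelled. The drive stands at any angle, NOT given: see or feel it. Rubber mounts give 1 mm per 5 N; its brake slips at 0.8 N m.
- lock_pin (a joint): Travel in m of the brass spring pin, 7 mm wide, in the drive plate at radius 32 mm midway between two studs: 0 = up, 5 mm proud of the plate; about 0.005 = pushed flush by the rotor's web (about 1 to 2.5 N). It springs back to 0 when the seated rotor, twisted about 24 deg clockwise from above, brings a lock hole over it.
- centrifuge: White bench centrifuge, 232 x 200 x 88 mm, heavy, lid fixed open at the back (to about 0.26 m, its face 120 mm behind the spindle, leaning back). Origin: under the spindle on the worktop; x points to its back. Chamber round the drive 143 mm across, rim 24 mm above drive_seat.
- key_tool: Bystander: L-shaped steel hex key, 78 x 25 x 6 mm, between mat and centrifuge. Origin under its middle.
- balm_tin: Bystander: closed round grey tin, 56 mm across, 28 mm high. Origin under its middle.
- ointment_tube: Bystander: squeezed tube, 164 x 48 x 31 mm, right of the centrifuge. Origin under its middle.
- tablet_bottle: Bystander: white bottle, 48 mm across, 86 mm high, behind. Origin under its middle.
- sharps_pot: Bystander, fixed: yellow sharps bin with a red lid, 222 mm across, 180 mm high, at the left edge: pass above or beside it. Origin under its middle.

How it is judged (in metres and radians):
On the way:
1. the rotor is down on the drive plate, over the studs (z of rotor in the frame of drive_seat below 0.003 m and horizontal distance between rotor and drive_seat below 0.004 m), for 0.1 s.
At the end, for the whole second after the job is handed in: Rotor seated: underside within 3 mm of the drive plate, centred within 4 mm, level within 0.05 rad, at rest; lock pin up in a lock hole (less than 1.5 mm down), so the rotor is twisted home; let go; no bystander more than 30 mm from its place (all of step 1 and value of joint lock_pin below 0.0015 m and angle between rotor's own z axis and vertical below 0.05 rad and linear speed of rotor below 0.02 m/s and distance of each of key_tool, balm_tin, ointment_tube, tablet_bottle from where it was at the start of the episode below 0.03 m); the robot touches nothing.
It fails at once if the rotor is forced: more than 30 N between it and the centrifuge (contact force between rotor and centrifuge above 30 N).
It fails at once if the key tool is pushed more than 30 mm (distance of key_tool from where it was at the start of the episode above 0.03 m).
It fails at once if the balm tin is pushed more than 30 mm (distance of balm_tin from where it was at the start of the episode above 0.03 m).
It fails at once if the ointment tube is pushed more than 30 mm (distance of ointment_tube from where it was at the start of the episode above 0.03 m).
It fails at once if the tablet bottle is pushed more than 30 mm (distance of tablet_bottle from where it was at the start of the episode above 0.03 m).
It also fails if it takes over 72 s, if anything falls off the work surface, if the arm or the gripper's body presses on something with over 40 N, if the wrist force passes 120 N, or if a joint passes its speed limit or range.

## Working session

There is one attempt and no reset: what is moved stays moved. The work goes in short steps, Python scripts to look and compute and a shell command to move; the robot and the scene stay as the last step left them, time stands still between calls to the robot, and variables do not carry over. Pictures are saved under pics/ and viewed, at most 10 in all, crops included, and the job is handed in when it is done.

```bash
mkdir -p pics; ls
cat > h.py <<'E'
import numpy as np, cv2
from cell import readout, grab_frame, job, env
def cam(n, save=None):
    f=grab_frame(n); f={k:np.array(v) for k,v in f.items()}
    if save: cv2.imwrite('pics/'+save, f['img'][:,:,::-1])
    return f
def ray(f,uv,z):
    uv=np.array(uv,float).reshape(-1,1,2)
    p=cv2.undistortPoints(uv,f['intrinsics'],f['dist']).reshape(-1,2)
    R=cv2.Rodrigues(f['rvec'].astype(float))[0]; t=f['tvec'].reshape(3)
    c=-R.T@t; d=np.c_[p,np.ones(len(p))]@R
    return c+d*((z-c[2])/d[:,2])[:,None]
def proj(f,P):
    return cv2.projectPoints(np.array(P,float).reshape(-1,1,3),f['rvec'].astype(float),f['tvec'].astype(float),f['intrinsics'],f['dist'])[0].reshape(-1,2)
E
python3 - <<'E'
from h import *
import pickle
a=cam('top');b=cam('side')
pickle.dump((a,b),open('f0.pkl','wb'))
cv2.imwrite('pics/t0.png',a['img'][:,:,::-1]);cv2.imwrite('pics/s0.png',b['img'][:,:,::-1])
s=readout.get_state();print(s['position'],s['tcp_rot'],s['ft_force'],s['finger_gap'],s['time'])
for f in(a,b):
  R=cv2.Rodrigues(f['rvec'].astype(float))[0];print(-R.T@f['tvec'].ravel(),R[2])
E
```

```text
pics
[0.26568959 0.6200295  0.22571954] [[ 9.19138343e-01 -3.93934626e-01 -4.66381671e-04]
 [-3.93934877e-01 -9.19137223e-01 -1.44128780e-03]
 [ 1.39104416e-04  1.50846689e-03 -9.99998853e-01]] [-0.81381263 -0.64345038 -0.14628617] 0.08749386908302373 0.1
[0.36725441 0.06012588 1.1662185 ] [ 0.13862568  0.00533213 -0.9903305 ]
[-0.07021212 -1.07651311  0.66804881] [ 0.42050489  0.80527209 -0.41798625]
```

View pics/t0.png

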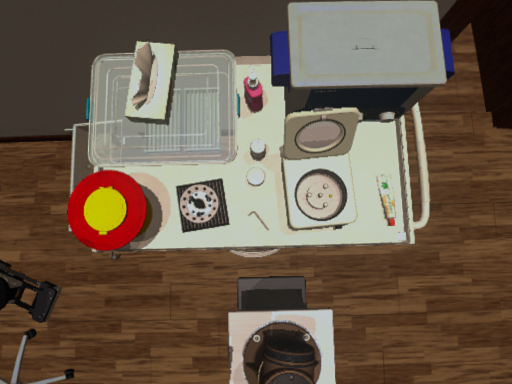

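View pics/s0.png

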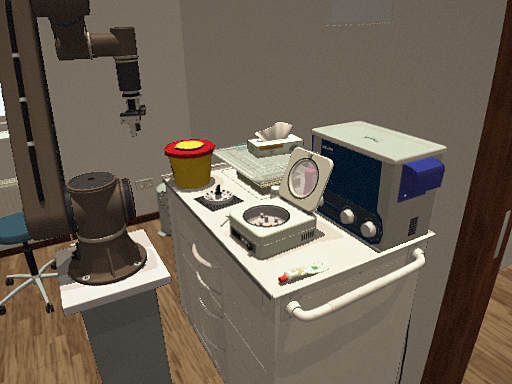

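The top view shows the rotor at about (200,204), the centrifuge drive at about (321,195) and the hex key at (259,220). The side view agrees, with the lid open towards +x. Next I convert these to world positions and enlarge both areas.

Run:
```python
from h import *
import pickle
a,b=pickle.load(open('f0.pkl','rb'))
print('rotor z.02',ray(a,[200,204],.02),'drive z.064',ray(a,[321,195],.064),'key',ray(a,[[249,212],[267,229]],.003),'tin',ray(a,[255,176],.028),'bottle',ray(a,[258,148],.086),'tube',ray(a,[[382,178],[391,222]],.02))
print('pot',ray(a,[107,210],.18),'rim corners',ray(a,[[285,158],[350,157],[290,228],[355,222]],.088))
im=a['img'][:,:,::-1]
c=np.hstack([cv2.resize(im[175:235,170:230],(400,400),interpolation=3),cv2.resize(im[165:225,291:351],(400,400),interpolation=3)])
cv2.imwrite('pics/c0.png',c)
```

```text
rotor z.02 [[0.48148119 0.23787498 0.02      ]] drive z.064 [[ 0.49414837 -0.13190742  0.064     ]] key [[0.45373587 0.08634948 0.003     ]
 [0.39906124 0.0314589  0.003     ]] tin [[0.56359519 0.064335   0.028     ]] bottle [[0.63825122 0.05287751 0.086     ]] tube [[ 0.54754447 -0.33464374  0.02      ]
 [ 0.40897387 -0.3526447   0.02      ]]
pot [[0.45593206 0.46526647 0.18      ]] rim corners [[ 0.60498347 -0.02646227  0.088     ]
 [ 0.60273343 -0.22013853  0.088     ]
 [ 0.39777901 -0.0330966   0.088     ]
 [ 0.40966472 -0.22272853  0.088     ]]
```

View pics/c0.png

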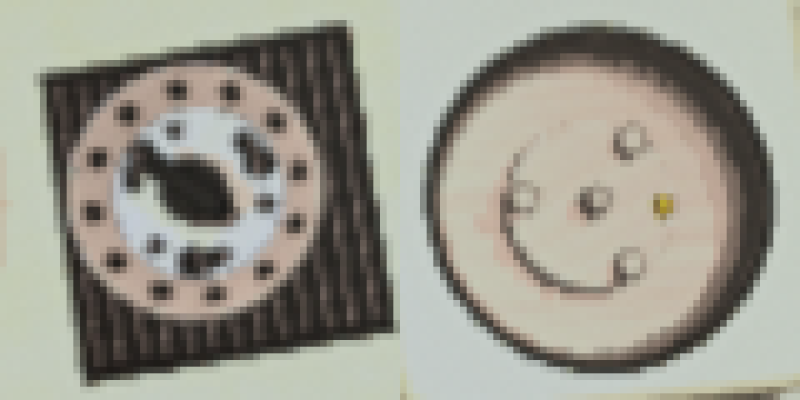

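The crop shows the bar direction, the rotor's holes, the three stud heads and the brass pin clearly. I'll move over the rotor for a close wrist view.

```bash
python3 -m inch '[{"dz":-30},{"dx":100,"dy":75,"dz":-30},{"dx":200,"dy":150,"dz":-30},{"dx":300,"dy":225,"dz":-30},{"dx":340,"dy":260,"dz":-30},{"dx":348,"dy":266,"dz":-30},{"dx":348,"dy":266,"dz":-30},{"dx":348,"dy":266,"dz":-30},{"dx":348,"dy":266,"dz":-30},{"dx":348,"dy":266,"dz":-30},{"dx":348,"dy":266,"dz":-30},{"dx":348,"dy":266,"dz":-30}]'
python3 - <<'E'
from h import *
import pickle
f=cam('wrist','w1.png');pickle.dump(f,open('w1.pkl','wb'))
R=cv2.Rodrigues(f['rvec'].astype(float))[0];print(-R.T@f['tvec'].ravel(),R)
s=readout.get_state();print(s['position'],s['tcp_rot'],s['joints'],s['ft_force'])
E
```

```text
[0.3313096  0.5907955  0.38410764] [[-0.39435157 -0.91895892  0.00115683]
 [-0.88548826  0.38032441  0.26695296]
 [-0.24575877  0.10424895 -0.96370887]]
[0.26572919 0.62011333 0.22586475] [[ 9.19146510e-01 -3.93915682e-01 -3.58545000e-04]
 [-3.93915823e-01 -9.19145769e-01 -1.17450982e-03]
 [ 1.33102718e-04  1.22078315e-03 -9.99999246e-01]] [ 8.33134390e+01  2.05812052e+01  6.47640042e-01 -1.33628561e-02
 -7.01356641e+01 -1.65072695e+01] [ 0.09885294  0.54755091 -0.16173836]invalid input at $[0]: expected keys ax, ay, az, dx, dy, dz, claw
```

View pics/w1.png

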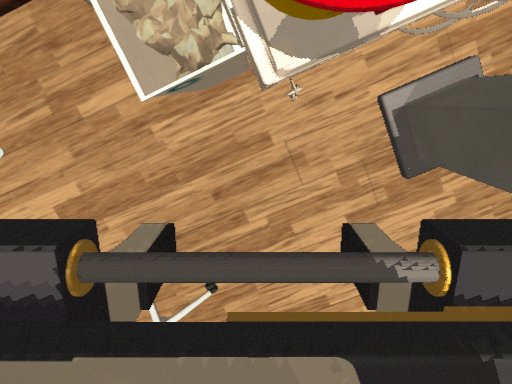

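The moves need all keys; nothing moved, so I'll resend. The wrist view shows the floor plane beneath the TCP falls near the picture centre, so hovering above the rotor will show it.

```bash
python3 -m inch '[{"ax":0,"ay":0,"az":0,"dx":0,"dy":0,"dz":-30,"claw":87},{"ax":0,"ay":0,"az":0,"dx":40,"dy":30,"dz":-30,"claw":87},{"ax":0,"ay":0,"az":0,"dx":80,"dy":60,"dz":-30,"claw":87},{"ax":0,"ay":0,"az":0,"dx":120,"dy":90,"dz":-30,"claw":87},{"ax":0,"ay":0,"az":0,"dx":160,"dy":120,"dz":-30,"claw":87},{"ax":0,"ay":0,"az":0,"dx":200,"dy":150,"dz":-30,"claw":87},{"ax":0,"ay":0,"az":0,"dx":240,"dy":180,"dz":-30,"claw":87},{"ax":0,"ay":0,"az":0,"dx":280,"dy":210,"dz":-30,"claw":87},{"ax":0,"ay":0,"az":0,"dx":320,"dy":240,"dz":-30,"claw":87},{"ax":0,"ay":0,"az":0,"dx":348,"dy":266,"dz":-30,"claw":87},{"ax":0,"ay":0,"az":0,"dx":348,"dy":266,"dz":-30,"claw":87},{"ax":0,"ay":0,"az":0,"dx":348,"dy":266,"dz":-30,"claw":87},{"ax":0,"ay":0,"az":0,"dx":348,"dy":266,"dz":-30,"claw":87},{"ax":0,"ay":0,"az":0,"dx":348,"dy":266,"dz":-30,"claw":87}]'
python3 - <<'E'
from h import *
import pickle
f=cam('wrist','w2.png');pickle.dump(f,open('w2.pkl','wb'))
s=readout.get_state();print(s['position'],s['tcp_rot'],s['joints'],s['ft_force'])
E
```

```text
time: 1.55
position: [0.4806, 0.2398, 0.2564]
tcp_rot: [[0.92, -0.393, -0.0], [-0.393, -0.92, 0.0], [-0.0, 0.0, -1.0]]
ft_force: [-0.4, 0.5, -0.6]
finger_gap: 0.0871
finger_force: 0.0
[0.48055958 0.23983066 0.25644297] [[ 9.19789835e-01 -3.92411306e-01 -1.59033910e-04]
 [-3.92411320e-01 -9.19789841e-01 -6.37027080e-05]
 [-1.21280112e-04  1.20999810e-04 -9.99999985e-01]] [ 4.74421495e+01  6.43344888e+00 -1.40345208e+01 -4.52895988e-03
 -6.95408816e+01  1.94548119e+01] [-0.05891581  1.02417995 -1.28741455]
```

View pics/w2.png

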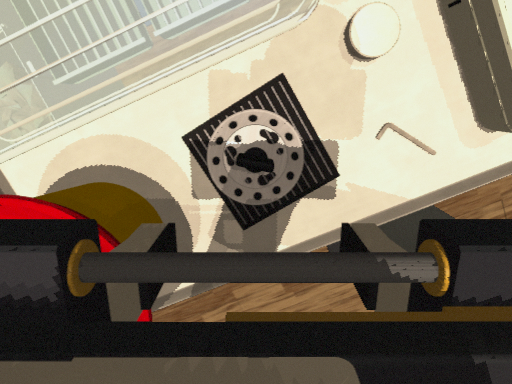

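The rotor is at about (255,157), with the bar roughly horizontal in the image. Next: find the rim centre and dark features numerically, with an enlarged crop.

Run:
```python
from h import *
import pickle
f=pickle.load(open('w2.pkl','rb'));im=f['img']
g=cv2.cvtColor(im,cv2.COLOR_RGB2GRAY)
roi=np.zeros_like(g);cv2.circle(roi,(255,157),54,255,-1)
# bright pixels (aluminium) connected, fit ellipse -> centre
m=((g>95)&(roi>0)).astype(np.uint8)
n,l,st,ce=cv2.connectedComponentsWithStats(m)
k=1+np.argmax(st[1:,4]);print(st[k])
c,_=cv2.findContours((l==k).astype(np.uint8),cv2.RETR_EXTERNAL,cv2.CHAIN_APPROX_NONE)
h=cv2.convexHull(max(c,key=len))[:,0];
P=ray(f,h,.022)
(x,y),r=cv2.minEnclosingCircle(P[:,:2].astype(np.float32)*1000);print('rim centre',x,y,r)
C=np.array([x,y])/1000
d=((g<60)&(roi>0)).astype(np.uint8)
n,l,st,ce=cv2.connectedComponentsWithStats(d)
for i in range(1,n):
  if st[i,4]>6:
    p=ray(f,ce[i],.022)[0,:2]-C
    print(ce[i].round(1),st[i,4],'r',(np.hypot(*p)*1000).round(1),'ang',np.degrees(np.arctan2(p[1],p[0])).round(1))
cv2.imwrite('pics/w2c.png',cv2.resize(im[100:215,195:315,::-1],(626,600),interpolation=3))
```

```text
[ 206  104   98   99 5077]
rim centre 487.1473693847656 240.62144470214844 62.99391174316406
[256.5 106. ] 37 r 58.5 ang -25.9
[246.2 106.2] 35 r 59.0 ang -14.0
[267.8 107.2] 44 r 59.3 ang -39.0
[225.9 115.3] 136 r 58.3 ang 12.0
[282.  113.6] 64 r 59.7 ang -56.8
[252.3 117.8] 37 r 44.8 ang -20.3
[268.3 183.4] 959 r 40.0 ang -177.2
[273.1 122.3] 37 r 45.6 ang -53.0
[232.5 124.6] 37 r 45.0 ang 12.0
[210.4 131.1] 30 r 60.3 ang 38.0
[269.5 136.7] 121 r 29.1 ang -62.6
[288.5 136.1] 33 r 47.5 ang -84.0
[206.1 141. ] 37 r 61.0 ang 50.5
[219.1 140.8] 41 r 46.1 ang 44.5
[237.  138.9] 22 r 28.8 ang 23.5
[204.1 153.1] 57 r 61.6 ang 64.6
[232.1 150.7] 61 r 27.7 ang 55.8
[254.4 163.1] 912 r 10.0 ang 157.8
[279.5 150.7] 31 r 31.4 ang -103.3
[294.3 155.6] 45 r 49.2 ang -113.9
[215.8 160.4] 43 r 48.0 ang 74.8
[289.8 175.4] 48 r 51.2 ang -143.2
[222.8 179.1] 42 r 49.9 ang 104.4
[248.1 179.8] 30 r 32.4 ang 142.7
[276.1 189.7] 46 r 52.0 ang -171.2
[238. 192.] 45 r 51.6 ang 133.1
[257.4 195.7] 51 r 52.3 ang 161.0
```

View pics/w2c.png

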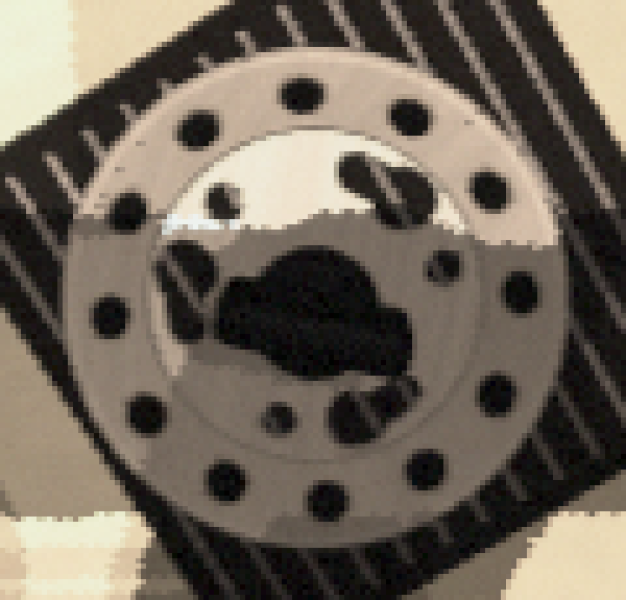

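Run:
```python
from h import *
import pickle
f=pickle.load(open('w2.pkl','rb'))
H=np.array([[252.3,117.8],[273.1,122.3],[232.5,124.6],[288.5,136.1],[219.1,140.8],[294.3,155.6],[215.8,160.4],[289.8,175.4],[222.8,179.1],[276.1,189.7],[238,192],[257.4,195.7]])
for z in (.020,.022,.024):
  P=ray(f,H,z)[:,:2]
  A=np.c_[2*P,np.ones(12)];s=np.linalg.lstsq(A,(P**2).sum(1),rcond=None)[0];C=s[:2]
  r=np.hypot(*(P-C).T);print(z,'C',C,'r',r.mean()*1000,r.std()*1000)
  cr=lambda L:np.array(L)/5.217+[195,100]
  for nm,L,off in(('wide',[[190,265],[407,195],[357,417]],0),('lock',[[224,202],[444,267],[279,418]],85),('slot',[[184,316],[355,170],[403,388]],24)):
    q=ray(f,cr(L)-.4,z-.014)[:,:2]-C
    print(nm,(np.hypot(*q.T)*1000).round(1),((np.degrees(np.arctan2(q[:,1],q[:,0]))-off)%120).round(1),np.degrees(np.arctan2(q[:,1],q[:,0])).round(0))
b=ray(f,cr([[215,305],[412,335]]),.057);print('bar top edge dir',np.degrees(np.arctan2(*(b[0]-b[1])[1::-1])),b.mean(0))
# drive from first top image
a,_=pickle.load(open('f0.pkl','rb'))
k=60/400; L=lambda x,y:[291+(x-400)*k-.43,165+y*k-.43]
S=ray(a,[L(630,140),L(525,198),L(630,265)],.078)[:,:2];C2=S.mean(0);q=S-C2
A=np.c_[2*S,np.ones(3)];C2=np.linalg.solve(A,(S**2).sum(1))[:2];q=S-C2
p=ray(a,L(664,206),.069)[0,:2]-C2;print(C2,np.hypot(*q.T),np.degrees(np.arctan2(q[:,1],q[:,0])),'pin',np.hypot(*p),np.degrees(np.arctan2(p[1],p[0])),'spindle',ray(a,L(597,202),.084))
```

```text
0.02 C [0.4830517  0.24141153] r 48.792659626377514 0.09692240065715968
wide [31.6 32.9 32.5] [53.4 54.6 55.3] [ 53. -65. 175.]
lock [31.7 32.1 32.5] [56.2 54.2 55.3] [  21. -101.  140.]
slot [32.9 31.8 31.9] [52.1 55.4 55.7] [  76.  -41. -160.]
0.022 C [0.48337157 0.24125458] r 48.54549086593801 0.09643142128007813
wide [31.4 32.7 32.4] [53.4 54.6 55.2] [ 53. -65. 175.]
lock [31.5 31.9 32.3] [56.2 54.2 55.3] [  21. -101.  140.]
slot [32.7 31.6 31.8] [52.1 55.4 55.6] [  76.  -41. -160.]
0.024 C [0.48369144 0.24109764] r 48.298322105498514 0.09594044190298717
wide [31.2 32.6 32.2] [53.4 54.6 55.2] [ 53. -65. 175.]
lock [31.4 31.8 32.2] [56.2 54.2 55.3] [  21. -101.  140.]
slot [32.6 31.5 31.6] [52.1 55.4 55.6] [  76.  -41. -160.]
bar top edge dir 58.07858906419436 [0.4854644  0.23986841 0.057     ]
[ 0.49324422 -0.12659943] [0.03169234 0.03169234 0.03169234] [ -31.18855858   85.59254713 -154.83865078] pin 0.03180481497305591 -93.33837218128458 spindle [[ 0.49230337 -0.12585114  0.084     ]]
```

Both measurements agree with the given sizes (stud and hole radius about 32 mm):

| Part | Position (x, y) | Angle |
|---|---|---|
| Rotor | (0.483, 0.241) | yaw about 54.8° |
| Drive | (0.493, -0.127) | studs at -33.5° + 120k |

I'll grasp with tool yaw -125°. That enters the drive at about -93.5° and twists to -117.5°, which leaves the last joint plenty of range.

```bash
python3 -m inch '[{"ax":0,"ay":0,"az":0.15,"dx":2,"dy":-2.4,"dz":0,"claw":60},{"ax":0,"ay":0,"az":0.3,"dx":2,"dy":-2.4,"dz":0,"claw":60},{"ax":0,"ay":0,"az":0.45,"dx":2,"dy":-2.4,"dz":10,"claw":60},{"ax":0,"ay":0,"az":0.6,"dx":2,"dy":-2.4,"dz":20,"claw":60},{"ax":0,"ay":0,"az":0.75,"dx":2,"dy":-2.4,"dz":30,"claw":60},{"ax":0,"ay":0,"az":0.9,"dx":2,"dy":-2.4,"dz":40,"claw":60},{"ax":0,"ay":0,"az":1.05,"dx":2,"dy":-2.4,"dz":60,"claw":60},{"ax":0,"ay":0,"az":1.2,"dx":2,"dy":-2.4,"dz":80,"claw":60},{"ax":0,"ay":0,"az":1.35,"dx":2,"dy":-2.4,"dz":100,"claw":60},{"ax":0,"ay":0,"az":1.5,"dx":2,"dy":-2.4,"dz":120,"claw":60},{"ax":0,"ay":0,"az":1.65,"dx":2,"dy":-2.4,"dz":126,"claw":60},{"ax":0,"ay":0,"az":1.782,"dx":2,"dy":-2.4,"dz":126,"claw":60},{"ax":0,"ay":0,"az":1.782,"dx":2,"dy":-2.4,"dz":126,"claw":60},{"ax":0,"ay":0,"az":1.782,"dx":2,"dy":-2.4,"dz":126,"claw":60},{"ax":0,"ay":0,"az":1.782,"dx":2,"dy":-2.4,"dz":126,"claw":60}]'
python3 - <<'E'
from h import *
import pickle
f=cam('wrist','w3.png');pickle.dump(f,open('w3.pkl','wb'))
s=readout.get_state();R=s['tcp_rot'];print(s['position'],np.degrees(np.arctan2(R[1][0],R[0][0])),s['joints'],s['ft_force'])
E
```

```text
time: 3.1
position: [0.4837, 0.2408, 0.1308]
tcp_rot: [[-0.575, -0.818, 0.0], [-0.818, 0.575, 0.0], [-0.0, -0.0, -1.0]]
ft_force: [-0.9, -0.1, 0.7]
finger_gap: 0.0598
finger_force: 0.0
[0.48374265 0.24062145 0.13079061] -125.13295686101858 [ 4.72407952e+01  1.27670501e+01 -2.38774555e+01  1.50266724e-03
 -5.33298970e+01 -8.23746502e+01] [-0.4481851  -0.01158424 -1.065547  ]
```

View pics/w3.png

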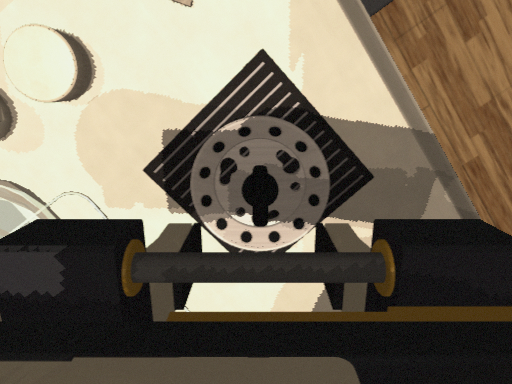

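The bar is vertical in the view at column 260, midway between the fingers (188 and 330), so it's aligned. Descend and grasp.

```bash
python3 -m inch '[{"ax":0,"ay":0,"az":0,"dx":0,"dy":0,"dz":30,"claw":40},{"ax":0,"ay":0,"az":0,"dx":0,"dy":0,"dz":60,"claw":40},{"ax":0,"ay":0,"az":0,"dx":0,"dy":0,"dz":80,"claw":40},{"ax":0,"ay":0,"az":0,"dx":0,"dy":0,"dz":90,"claw":40},{"ax":0,"ay":0,"az":0,"dx":0,"dy":0,"dz":96,"claw":40},{"ax":0,"ay":0,"az":0,"dx":0,"dy":0,"dz":96,"claw":40},{"ax":0,"ay":0,"az":0,"dx":0,"dy":0,"dz":96,"claw":40}]'
python3 -m inch '[{"ax":0,"ay":0,"az":0,"dx":0,"dy":0,"dz":0,"claw":25},{"ax":0,"ay":0,"az":0,"dx":0,"dy":0,"dz":0,"claw":15},{"ax":0,"ay":0,"az":0,"dx":0,"dy":0,"dz":0,"claw":5},{"ax":0,"ay":0,"az":0,"dx":0,"dy":0,"dz":0,"claw":5},{"ax":0,"ay":0,"az":0,"dx":0,"dy":0,"dz":0,"claw":5},{"ax":0,"ay":0,"az":0,"dx":0,"dy":0,"dz":0,"claw":5},{"ax":0,"ay":0,"az":0,"dx":0,"dy":0,"dz":0,"claw":5},{"ax":0,"ay":0,"az":0,"dx":0,"dy":0,"dz":0,"claw":5}]' 40
```

```text
time: 3.85
position: [0.4843, 0.2407, 0.0354]
tcp_rot: [[-0.577, -0.816, 0.001], [-0.816, 0.577, 0.001], [-0.001, -0.0, -1.0]]
ft_force: [-0.1, 0.9, 0.9]
finger_gap: 0.0398
finger_force: 0.0
time: 4.65
position: [0.4838, 0.2404, 0.0348]
tcp_rot: [[-0.578, -0.816, 0.0], [-0.816, 0.578, 0.0], [-0.0, -0.0, -1.0]]
ft_force: [-2.7, 0.7, 5.4]
finger_gap: 0.0116
finger_force: 40.0
```

Bar held (11.6 mm gap). I'll lift, turn, and stop short of the drive so the wrist camera can see it past the rotor.

```bash
python3 -m inch '[{"ax":0,"ay":0,"az":0,"dx":0,"dy":0,"dz":-10,"claw":5},{"ax":0,"ay":0,"az":0,"dx":0,"dy":0,"dz":-40,"claw":5},{"ax":0,"ay":0,"az":0,"dx":0,"dy":0,"dz":-80,"claw":5},{"ax":0,"ay":0,"az":0,"dx":0,"dy":0,"dz":-120,"claw":5},{"ax":0,"ay":0,"az":0,"dx":20,"dy":-15,"dz":-155,"claw":5},{"ax":0,"ay":0,"az":-0.1,"dx":50,"dy":-38,"dz":-165,"claw":5},{"ax":0,"ay":0,"az":-0.2,"dx":80,"dy":-61,"dz":-165,"claw":5},{"ax":0,"ay":0,"az":-0.3,"dx":110,"dy":-84,"dz":-165,"claw":5},{"ax":0,"ay":0,"az":-0.4,"dx":140,"dy":-107,"dz":-165,"claw":5},{"ax":0,"ay":0,"az":-0.5,"dx":170,"dy":-130,"dz":-165,"claw":5},{"ax":0,"ay":0,"az":-0.552,"dx":195,"dy":-149,"dz":-165,"claw":5},{"ax":0,"ay":0,"az":-0.552,"dx":207,"dy":-158,"dz":-165,"claw":5},{"ax":0,"ay":0,"az":-0.552,"dx":207,"dy":-158,"dz":-165,"claw":5},{"ax":0,"ay":0,"az":-0.552,"dx":207,"dy":-158,"dz":-165,"claw":5},{"ax":0,"ay":0,"az":-0.552,"dx":207,"dy":-158,"dz":-165,"claw":5},{"ax":0,"ay":0,"az":-0.552,"dx":207,"dy":-158,"dz":-165,"claw":5},{"ax":0,"ay":0,"az":-0.552,"dx":207,"dy":-158,"dz":-165,"claw":5}]'
python3 - <<'E'
from h import *
import pickle
f=cam('wrist','w4.png');pickle.dump(f,open('w4.pkl','wb'))
s=readout.get_state();R=s['tcp_rot'];print(s['position'],np.degrees(np.arctan2(R[1][0],R[0][0])),s['joints'],s['ft_force'],proj(f,[.4932,-.1266,.078]))
im=f['img'][:,:,::-1];cv2.imwrite('pics/w4b.png',cv2.resize(im[0:240,130:430],(750,600),interpolation=3))
E
```

```text
time: 6.35
position: [0.4931, -0.0193, 0.1996]
tcp_rot: [[-0.063, -0.998, -0.0], [-0.998, 0.063, 0.0], [-0.0, 0.0, -1.0]]
ft_force: [0.5, -0.2, -3.4]
finger_gap: 0.012
finger_force: 40.0
[ 0.49310004 -0.01939514  0.19954004] -93.61250413649267 [ 2.06183748e+01  4.49661494e+00 -2.39687051e+01 -1.04036466e-03
 -6.15395051e+01 -2.42303832e+01] [ 0.79667847  0.20466722 -4.28982991] [[248.88132304  55.51805015]]
```

View pics/w4b.png

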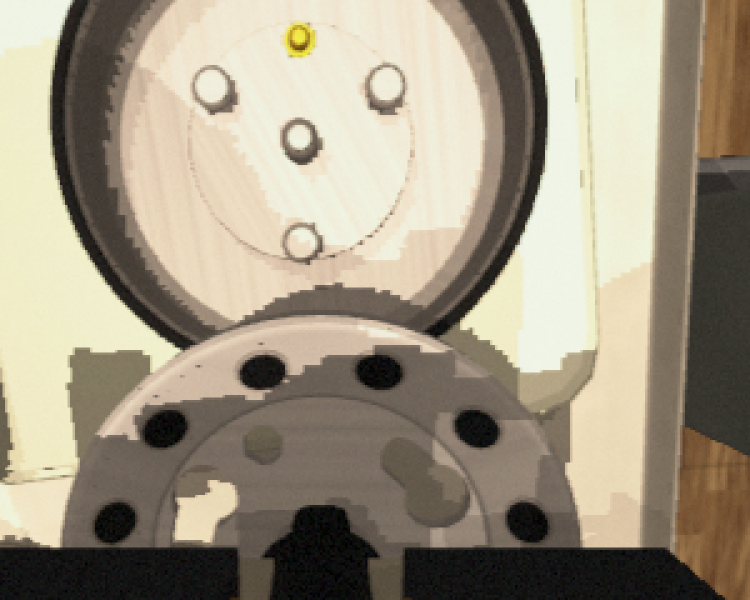

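The view shows the studs at crop (212,87), (386,85) and (301,242), the spindle at (300,135), the pin at (299,38), and the rotor's rim holes. From these I compute the drive pose and the held rotor's pose.

Run:
```python
from h import *
import pickle
f=pickle.load(open('w4.pkl','rb'))
c=lambda L:(np.array(L,float).reshape(-1,2)+.5)/2.5-.5+[130,0]
ang=lambda q:np.degrees(np.arctan2(q[:,1],q[:,0]))
def circ(P):
  A=np.c_[2*P,np.ones(len(P))];return np.linalg.lstsq(A,(P**2).sum(1),rcond=None)[0][:2]
for zs in(.061,.064,.067):
  S=ray(f,c([[212,86],[386,84],[301,242]]),zs+.0138)[:,:2];C=circ(S);q=S-C
  p=ray(f,c([299,37]),zs+.005)[:,:2]-C
  print(zs,'C',C,'r',np.hypot(*q.T)*1e3,ang(q)%120,'pin',np.hypot(*p.T)*1e3,(ang(p)-60)%120,'spindle',ray(f,c([300,132]),zs+.02)[:,:2],'rimC')
H=c([[263,371],[379,371],[165,428],[476,427],[115,521],[527,521]])
t=[.49310,-.0194]
for z in(.185,.187,.189):
  P=ray(f,H,z)[:,:2];C=circ(P);print(z,C,np.hypot(*(P-C).T)*1e3,'hole ang mod30',ang(P-C)%30)
# web features
W=ray(f,c([[263,443],[441,495],[402,457]]),.173)[:,:2]-C
print(np.hypot(*W.T)*1e3,(ang(W)-[85,0,24])%120)
g=pickle.load(open('w2.pkl','rb'));P=ray(g,[[252.3,117.8],[273.1,122.3],[232.5,124.6],[288.5,136.1],[219.1,140.8]],.022)[:,:2]-[.48337,.24125];print('rim hole mod30 at yaw54.8',ang(P)%30)
```

```text
0.061 C [ 0.49262733 -0.12707664] r [32.37642478 32.37642478 32.37642478] [86.85999517 87.08468196 86.66091491] pin [32.21735095] [86.85146311] spindle [[ 0.49233559 -0.12842846]] rimC
0.064 C [ 0.49258083 -0.12670588] r [32.03335412 32.03335412 32.03335412] [86.85999517 87.08468196 86.66091491] pin [31.8973399] [86.85507983] spindle [[ 0.49229121 -0.12803476]] rimC
0.067 C [ 0.49253433 -0.12633513] r [31.69028345 31.69028345 31.69028345] [86.85999517 87.08468196 86.66091491] pin [31.57732898] [86.85876986] spindle [[ 0.49224683 -0.12764106]] rimC
0.185 [ 0.49259422 -0.02020794] [48.33762121 48.3328535  48.35333637 48.3433716  48.33307699 48.34167665] hole ang mod30 [11.33544676 11.40759846 11.41130712 11.69422201 11.20705118 11.49898196]
0.187 [ 0.49254385 -0.02103932] [47.77853783 47.77382526 47.79407123 47.78422171 47.77404617 47.78254637] hole ang mod30 [11.33544676 11.40759846 11.41130712 11.69422201 11.20705118 11.49898196]
0.189 [ 0.49249347 -0.02187069] [47.21945445 47.21479703 47.23480608 47.22507182 47.21501535 47.22341608] hole ang mod30 [11.33544676 11.40759846 11.41130712 11.69422201 11.20705118 11.49898196]
[29.59314485 31.79467236 29.84246354] [88.84919276 81.34147063 82.30904991]
rim hole mod30 at yaw54.8 [10.54621581 10.17499689 10.42362731 10.35393634 10.93923604]
```

Drive at (0.4926, -0.1268), seat z about 0.064, studs at 86.9°. The rotor is held at 86.4° and centred within 1 mm of the TCP. Move over the drive, with a 0.5° correction.

```bash
python3 -m inch '[{"ax":0,"ay":0,"az":-0.008,"dx":30,"dy":-2,"dz":0,"claw":5},{"ax":0,"ay":0,"az":-0.008,"dx":60,"dy":-4,"dz":0,"claw":5},{"ax":0,"ay":0,"az":-0.008,"dx":90,"dy":-5.6,"dz":0,"claw":5},{"ax":0,"ay":0,"az":-0.008,"dx":106.9,"dy":-6.7,"dz":0,"claw":5},{"ax":0,"ay":0,"az":-0.008,"dx":106.9,"dy":-6.7,"dz":0,"claw":5},{"ax":0,"ay":0,"az":-0.008,"dx":106.9,"dy":-6.7,"dz":25,"claw":5},{"ax":0,"ay":0,"az":-0.008,"dx":106.9,"dy":-6.7,"dz":50,"claw":5},{"ax":0,"ay":0,"az":-0.008,"dx":106.9,"dy":-6.7,"dz":65,"claw":5},{"ax":0,"ay":0,"az":-0.008,"dx":106.9,"dy":-6.7,"dz":75,"claw":5},{"ax":0,"ay":0,"az":-0.008,"dx":106.9,"dy":-6.7,"dz":75,"claw":5},{"ax":0,"ay":0,"az":-0.008,"dx":106.9,"dy":-6.7,"dz":75,"claw":5},{"ax":0,"ay":0,"az":-0.008,"dx":106.9,"dy":-6.7,"dz":75,"claw":5},{"ax":0,"ay":0,"az":-0.008,"dx":106.9,"dy":-6.7,"dz":75,"claw":5}]'
python3 - <<'E'
from h import *
s=readout.get_state();R=s['tcp_rot'];print(s['position'],np.degrees(np.arctan2(R[1][0],R[0][0])),s['ft_force'],s['ft_torque'])
E
```

```text
time: 7.7
position: [0.4935, -0.127, 0.1254]
tcp_rot: [[-0.056, -0.998, 0.002], [-0.998, 0.056, 0.0], [-0.0, -0.002, -1.0]]
ft_force: [0.9, -0.5, -3.4]
finger_gap: 0.0117
finger_force: 40.0
[ 0.49351308 -0.12696157  0.12542655] -93.19885141897404 [ 0.86802889 -0.51204585 -3.44636652] [ 0.11536648 -0.05050374  0.01715726]
```

```bash
python3 -m inch '[{"ax":0,"ay":0,"az":0,"dx":0,"dy":0,"dz":3,"claw":5},{"ax":0,"ay":0,"az":0,"dx":0,"dy":0,"dz":6,"claw":5},{"ax":0,"ay":0,"az":0,"dx":0,"dy":0,"dz":8,"claw":5},{"ax":0,"ay":0,"az":0,"dx":0,"dy":0,"dz":10,"claw":5},{"ax":0,"ay":0,"az":0,"dx":0,"dy":0,"dz":10,"claw":5},{"ax":0,"ay":0,"az":0,"dx":0,"dy":0,"dz":10,"claw":5}]'
python3 -m inch '[{"ax":0,"ay":0,"az":0,"dx":0,"dy":0,"dz":1.5,"claw":5},{"ax":0,"ay":0,"az":0,"dx":0,"dy":0,"dz":3,"claw":5},{"ax":0,"ay":0,"az":0,"dx":0,"dy":0,"dz":3,"claw":5}]'
```

```text
time: 8.3
position: [0.493, -0.1271, 0.1145]
tcp_rot: [[-0.056, -0.998, -0.0], [-0.998, 0.056, -0.0], [0.0, 0.0, -1.0]]
ft_force: [0.2, 0.6, -4.2]
finger_gap: 0.0118
finger_force: 40.0
time: 8.6
position: [0.4928, -0.1271, 0.1113]
tcp_rot: [[-0.056, -0.998, -0.0], [-0.998, 0.056, -0.0], [0.0, 0.0, -1.0]]
ft_force: [0.1, -0.2, -3.9]
finger_gap: 0.0117
finger_force: 40.0
```

```bash
python3 -m inch '[{"ax":0,"ay":0,"az":0,"dx":0,"dy":0,"dz":1.5,"claw":5},{"ax":0,"ay":0,"az":0,"dx":0,"dy":0,"dz":3,"claw":5},{"ax":0,"ay":0,"az":0,"dx":0,"dy":0,"dz":3,"claw":5}]'
python3 - <<'E'
from h import *
s=readout.get_state();print(s['position'],s['ft_force'],s['ft_torque'])
E
```

```text
time: 8.9
position: [0.4928, -0.1271, 0.1083]
tcp_rot: [[-0.056, -0.998, -0.0], [-0.998, 0.056, 0.0], [0.0, 0.0, -1.0]]
ft_force: [-0.0, -0.0, -4.2]
finger_gap: 0.0117
finger_force: 40.0
[ 0.49282125 -0.12705105  0.10831937] [-0.03458127 -0.03122255 -4.22549165] [ 0.02517345 -0.02699046  0.00615071]
```

```bash
python3 -m inch '[{"ax":0,"ay":0,"az":0,"dx":0,"dy":0,"dz":1.5,"claw":5},{"ax":0,"ay":0,"az":0,"dx":0,"dy":0,"dz":3,"claw":5},{"ax":0,"ay":0,"az":0,"dx":0,"dy":0,"dz":3,"claw":5}]'
python3 -m inch '[{"ax":0,"ay":0,"az":0,"dx":0,"dy":0,"dz":1,"claw":5},{"ax":0,"ay":0,"az":0,"dx":0,"dy":0,"dz":2,"claw":5},{"ax":0,"ay":0,"az":0,"dx":0,"dy":0,"dz":2,"claw":5}]'
```

```text
time: 9.2
position: [0.4928, -0.1271, 0.1053]
tcp_rot: [[-0.056, -0.998, -0.0], [-0.998, 0.056, -0.0], [0.0, 0.0, -1.0]]
ft_force: [0.8, -0.2, -4.0]
finger_gap: 0.0116
finger_force: 40.0
time: 9.5
position: [0.4929, -0.1271, 0.1034]
tcp_rot: [[-0.056, -0.998, -0.0], [-0.998, 0.056, 0.0], [-0.0, 0.0, -1.0]]
ft_force: [0.1, -0.2, -4.2]
finger_gap: 0.0118
finger_force: 40.0
```

No contact force, and the underside is already below the stud-head tops. Continuing.

```bash
python3 -m inch '[{"ax":0,"ay":0,"az":0,"dx":0,"dy":0,"dz":1.5,"claw":5},{"ax":0,"ay":0,"az":0,"dx":0,"dy":0,"dz":3,"claw":5},{"ax":0,"ay":0,"az":0,"dx":0,"dy":0,"dz":3,"claw":5}]'
python3 -m inch '[{"ax":0,"ay":0,"az":0,"dx":0,"dy":0,"dz":1,"claw":5},{"ax":0,"ay":0,"az":0,"dx":0,"dy":0,"dz":2,"claw":5},{"ax":0,"ay":0,"az":0,"dx":0,"dy":0,"dz":2,"claw":5}]'
```

```text
time: 9.8
position: [0.4931, -0.1271, 0.1005]
tcp_rot: [[-0.056, -0.998, 0.0], [-0.998, 0.056, -0.0], [0.0, -0.0, -1.0]]
ft_force: [-0.3, 0.3, -1.7]
finger_gap: 0.0116
finger_force: 40.0
time: 10.1
position: [0.4931, -0.1271, 0.0985]
tcp_rot: [[-0.056, -0.998, 0.0], [-0.998, 0.056, -0.0], [0.0, -0.0, -1.0]]
ft_force: [-0.2, -0.9, -1.5]
finger_gap: 0.0117
finger_force: 40.0
```

```bash
python3 -m inch '[{"ax":0,"ay":0,"az":0,"dx":0,"dy":0,"dz":0.7,"claw":5},{"ax":0,"ay":0,"az":0,"dx":0,"dy":0,"dz":1.5,"claw":5},{"ax":0,"ay":0,"az":0,"dx":0,"dy":0,"dz":1.5,"claw":5}]'
```

```text
time: 10.4
position: [0.4931, -0.1271, 0.0972]
tcp_rot: [[-0.056, -0.998, 0.0], [-0.998, 0.056, -0.0], [0.0, -0.0, -1.0]]
ft_force: [0.6, 0.8, -0.1]
finger_gap: 0.0117
finger_force: 40.0
```

```bash
python3 -m inch '[{"ax":0,"ay":0,"az":0,"dx":0,"dy":0,"dz":0.5,"claw":5},{"ax":0,"ay":0,"az":0,"dx":0,"dy":0,"dz":1,"claw":5},{"ax":0,"ay":0,"az":0,"dx":0,"dy":0,"dz":1,"claw":5}]'
```

```text
time: 10.7
position: [0.4931, -0.1271, 0.0964]
tcp_rot: [[-0.056, -0.998, 0.0], [-0.998, 0.056, -0.0], [0.0, -0.0, -1.0]]
ft_force: [-0.7, 0.9, 4.4]
finger_gap: 0.0118
finger_force: 40.0
```

The plate is reached (about +6 N over the pin spring). I'll ease off slightly and twist clockwise.

```bash
python3 -m inch '[{"ax":0,"ay":0,"az":0.03,"dx":0,"dy":0,"dz":-0.3,"claw":5},{"ax":0,"ay":0,"az":0.07,"dx":0,"dy":0,"dz":-0.3,"claw":5},{"ax":0,"ay":0,"az":0.12,"dx":0,"dy":0,"dz":-0.3,"claw":5},{"ax":0,"ay":0,"az":0.17,"dx":0,"dy":0,"dz":-0.3,"claw":5},{"ax":0,"ay":0,"az":0.22,"dx":0,"dy":0,"dz":-0.3,"claw":5},{"ax":0,"ay":0,"az":0.22,"dx":0,"dy":0,"dz":-0.3,"claw":5}]'
python3 - <<'E'
from h import *
s=readout.get_state();R=s['tcp_rot'];print(np.degrees(np.arctan2(R[1][0],R[0][0])),s['ft_force'],s['ft_torque'])
E
```

```text
time: 11.3
position: [0.4934, -0.1271, 0.0966]
tcp_rot: [[-0.274, -0.962, 0.001], [-0.962, 0.274, -0.0], [-0.0, -0.001, -1.0]]
ft_force: [-0.0, -0.6, 2.2]
finger_gap: 0.0122
finger_force: 40.0
-105.91971202047758 [-0.03711561 -0.63113812  2.24464681] [-0.00809448 -0.23463679 -0.007806  ]
```

```bash
python3 -m inch '[{"ax":0,"ay":0,"az":0.05,"dx":0,"dy":0,"dz":0,"claw":5},{"ax":0,"ay":0,"az":0.1,"dx":0,"dy":0,"dz":0,"claw":5},{"ax":0,"ay":0,"az":0.15,"dx":0,"dy":0,"dz":0,"claw":5},{"ax":0,"ay":0,"az":0.18,"dx":0,"dy":0,"dz":0,"claw":5},{"ax":0,"ay":0,"az":0.18,"dx":0,"dy":0,"dz":0,"claw":5},{"ax":0,"ay":0,"az":0.18,"dx":0,"dy":0,"dz":0,"claw":5}]'
python3 - <<'E'
from h import *
s=readout.get_state();R=s['tcp_rot'];print(np.degrees(np.arctan2(R[1][0],R[0][0])),s['ft_force'],s['ft_torque'])
E
```

```text
time: 11.9
position: [0.4929, -0.127, 0.0964]
tcp_rot: [[-0.439, -0.898, 0.0], [-0.898, 0.439, 0.0], [-0.0, 0.0, -1.0]]
ft_force: [-0.2, 0.6, 3.0]
finger_gap: 0.012
finger_force: 40.0
-116.06579140827847 [-0.19177823  0.58811975  2.98425449] [ 0.43756332  0.2964653  -0.1637304 ]
```

```bash
python3 -m inch '[{"ax":0,"ay":0,"az":0.02,"dx":0,"dy":0,"dz":0,"claw":5},{"ax":0,"ay":0,"az":0.035,"dx":0,"dy":0,"dz":0,"claw":5},{"ax":0,"ay":0,"az":0.035,"dx":0,"dy":0,"dz":0,"claw":5},{"ax":0,"ay":0,"az":0.035,"dx":0,"dy":0,"dz":0,"claw":5}]'
python3 - <<'E'
from h import *
s=readout.get_state();R=s['tcp_rot'];print(np.degrees(np.arctan2(R[1][0],R[0][0])),s['ft_force'],s['ft_torque'])
E
```

```text
time: 12.3
position: [0.493, -0.1271, 0.0964]
tcp_rot: [[-0.471, -0.882, 0.0], [-0.882, 0.471, -0.0], [-0.0, -0.0, -1.0]]
ft_force: [-1.2, 1.6, 3.5]
finger_gap: 0.0117
finger_force: 40.0
-118.1184837675746 [-1.21621314  1.57616729  3.4969715 ] [0.32341699 0.18181048 0.04757128]
```

Twisted 24.9°, no resistance. Now look at the lock hole over the pin.

Run:
```python
from h import *
f=cam('wrist')
a=np.radians(-93.1);p=proj(f,[[.4927+.032*np.cos(a),-.1268+.032*np.sin(a),.069],[.4927,-.1268,.064]])
print(p)
u,v=p[0].astype(int);im=f['img'][:,:,::-1]
u0=max(u-70,0);v0=max(v-60,0)
cv2.imwrite('pics/w5.png',cv2.resize(im[v0:v0+105,u0:u0+140],(800,600),interpolation=3));print(u0,v0)
```

```text
[[236.01434037 176.59220713]
 [258.83363729 219.50438543]]
166 116
```

View pics/w5.png

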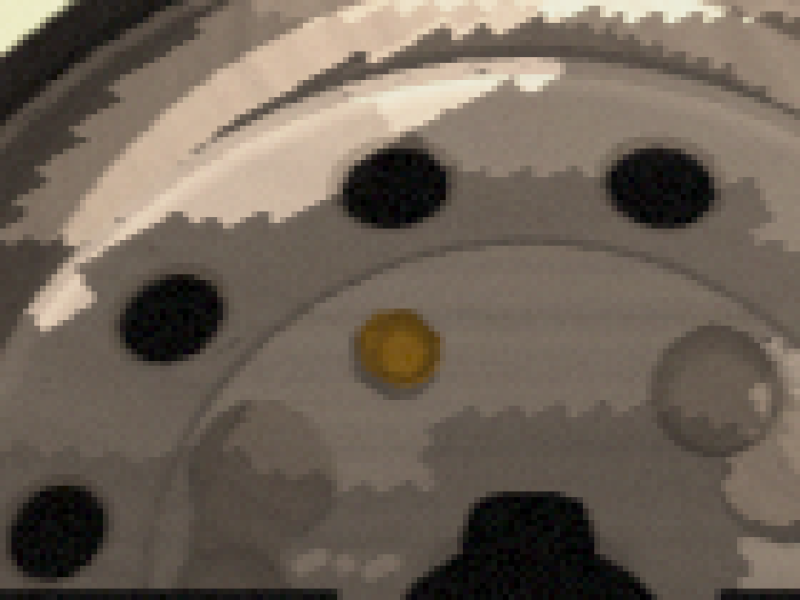

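The brass pin (crop 400,345) stands up in the lock hole, and the stud is in the slot at right (715,390). Release and withdraw straight up.

```bash
python3 -m inch '[{"ax":0,"ay":0,"az":0,"dx":0,"dy":0,"dz":-0.5,"claw":12},{"ax":0,"ay":0,"az":0,"dx":0,"dy":0,"dz":-0.5,"claw":18},{"ax":0,"ay":0,"az":0,"dx":0,"dy":0,"dz":-0.5,"claw":25},{"ax":0,"ay":0,"az":0,"dx":0,"dy":0,"dz":-0.5,"claw":35},{"ax":0,"ay":0,"az":0,"dx":0,"dy":0,"dz":-0.5,"claw":35},{"ax":0,"ay":0,"az":0,"dx":0,"dy":0,"dz":-5,"claw":35},{"ax":0,"ay":0,"az":0,"dx":0,"dy":0,"dz":-20,"claw":35},{"ax":0,"ay":0,"az":0,"dx":0,"dy":0,"dz":-50,"claw":35},{"ax":0,"ay":0,"az":0,"dx":0,"dy":0,"dz":-90,"claw":35},{"ax":0,"ay":0,"az":0,"dx":0,"dy":0,"dz":-120,"claw":35},{"ax":0,"ay":0,"az":0,"dx":0,"dy":0,"dz":-120,"claw":35},{"ax":0,"ay":0,"az":0,"dx":0,"dy":0,"dz":-120,"claw":35},{"ax":0,"ay":0,"az":0,"dx":0,"dy":0,"dz":-120,"claw":35}]'
python3 - <<'E'
from h import *
f=cam('wrist');p=proj(f,[.4927,-.1268,.08])[0].astype(int);print(p)
v0=max(p[1]-70,0);cv2.imwrite('pics/w6.png',cv2.resize(f['img'][v0:v0+140,p[0]-90:p[0]+90,::-1],(770,600),interpolation=3))
E
```

```text
time: 13.65
position: [0.4923, -0.127, 0.2156]
tcp_rot: [[-0.472, -0.882, -0.001], [-0.882, 0.472, 0.0], [0.0, 0.001, -1.0]]
ft_force: [-0.0, -0.2, -1.1]
finger_gap: 0.0349
finger_force: 0.0
[257 180]
```

View pics/w6.png

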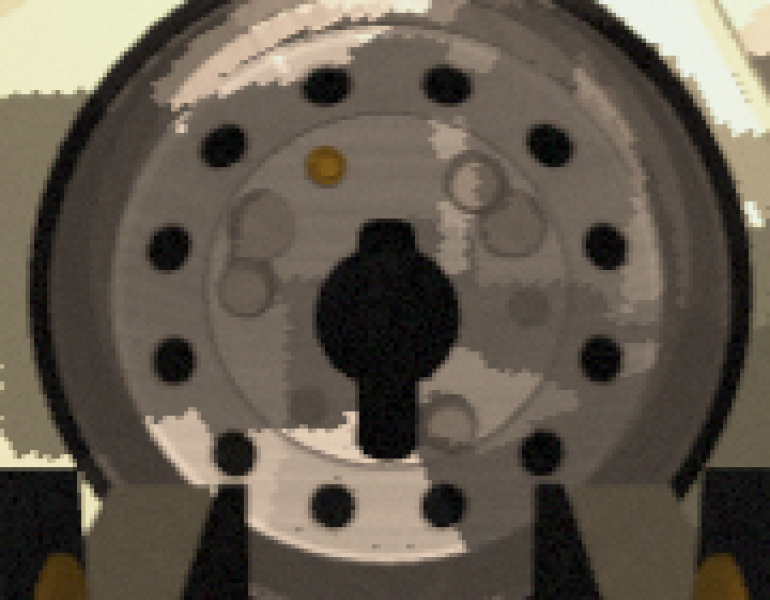

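The rotor sits level and centred. The pin shows in its lock hole at (326,166), and stud heads cover all three slots. The gripper is clear, so I'm handing in.

```bash
python3 -c "
from cell import job;print(job.hand_in())"
```

```text
the job is handed in; nothing more can be done
None
```

The rotor is back on its drive, twisted home with the lock pin up and let go; I handed the job in at about 14 s on the robot's clock, with no verdict returned.

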